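Refit the knob of the bench transformer

TASK

The control knob has come off the bench's variable transformer: pick it up and set it over the transformer's upright spindle. Under light pressure turn it until its slots find the spindle's keys and it drops fully home on the dial, never forcing it down or round. Let go of it there and leave the other things on the bench where they are.

Things in the scene. Friction and masses are not known exactly. Their poses are not given: they have to be found in the camera images.
- knob_center (a point): Loose cream-coloured bar knob, 50 mm tall, about 0.12 kg, upright on the bench; this point is on its axis, half-way up (25 mm above its underside). z is up its axis, x towards its pointed end. Lower part, 0 to 22 mm up: round sleeve, 40 mm outer diameter, with an 18 mm bore open below, 22 mm deep; then a 40 mm round flange, 22 to 26 mm up; the bar grip stands on that.
- knob_grip (a point): Middle of the knob's bar grip, on the knob's axis, 38 mm above its underside; axes as knob_center. The bar runs along x, is 16 mm thick across y (grasp it there), spans 26 to 50 mm above the underside, and reaches from 30 mm behind the axis to 37 mm ahead, where it narrows to a point. A thin black line on top runs from the axis towards the point.
- knob_slot (a point): On the knob's axis at its underside; axes as knob_center. Two slots cut through the sleeve's wall over its full 22 mm height: a wide one, 8.6 mm, on the pointed (+x) side and a narrow one, 6.1 mm, on the opposite side. So the knob fits the spindle's keys one way round only.
- variac: Variable transformer, fixed to the bench: upright grey drum 150 mm in diameter, black dial plate (132 mm diameter) on top at 130 mm; feet reach 85 mm from the axis. Origin: centre of its underside, at bench height. z is up, x points to the dial's broad middle mark. It stands left or right on the bench, turned differently each time.
- dial_seat (a point): Centre of the dial's top face, on the spindle's axis, 130 mm above the bench; axes as the variac. The knob is home when its underside lies here. With slots and keys apart it rests instead on the keys, underside 10 mm above the dial, and can be turned there; when slots and keys meet (within about 3 degrees) and it is lightly pressed (about 5 N) it drops those 10 mm.
- spindle_tip (a point): Top of the upright steel spindle, 20 mm above the dial; axes as the variac. The spindle is 15 mm in diameter, tapering to 9 mm over its top 5 mm. Its brake holds it: it does not turn, so once the knob has dropped on the keys it must not be turned further.
- spindle_keys (a point): On the spindle's axis, level with the tops of its two keys, 10 mm above the dial; axes as the variac (NOT the keys'). The keys are round level bars on opposite sides, reaching 14 mm from the axis: one 7 mm thick, one 4.5 mm. The keys' direction is not measured: the thick key points anywhere within 32 degrees to either side of the dial's middle mark, differently each time.
- dial_mark (a point): The dial's middle mark: inner end of its widest and longest white bar (5 by 20 mm), 36 mm from the spindle's axis, on the dial face; axes as the variac. Finer ticks lie to both sides of it over 150 degrees each.
- screw_jar: Bystander: glass jar with white cap, 60 mm in diameter, 75 mm tall, standing at the left of the work; origin at the centre of its underside.
- screwdriver: Bystander: screwdriver lying at the right of the work.
- heatsink: Bystander: finned aluminium heat sink, 60 x 45 x 30 mm, beyond the work; origin at the centre of its underside.
Not all that is in view belongs to the job. What is shaped like the part that bears knob_center but blue is not meant.

How it is judged (in metres and radians):
At the end, for the whole second after the job is handed in: The knob sits upright on the spindle, dropped over the keys and fully home on the dial (underside within 3 mm of it, axis within 5 mm of the spindle's, tilt under 4.5 degrees), released and at rest (horizontal distance between knob_center and dial_seat below 0.005 m and z of knob_center in the frame of dial_seat between 0.022 and 0.028 m and angle between knob_center's own z axis and vertical below 0.08 rad); the robot touches nothing.
It fails at once if the transformer's spindle, its keys or the drum is pressed with more than 40 N (landing on the dial does not count) (contact force between variac and anything else above 40 N).
It fails at once if a bystander is moved by more than 30 mm (distance of any of screw_jar, screwdriver, heatsink from where it was at the start of the episode above 0.03 m).
It also fails if it takes over 61 s, if anything falls off the work surface, if the arm or the gripper's body presses on something with over 40 N, if the wrist force passes 120 N, or if a joint passes its speed limit or range.

ROBOT

A 6-joint arm with a two-finger parallel gripper is mounted at the origin on the work surface. World frame = base frame: x ahead of the robot, y to its left, z up, the work surface at z = 0. Lengths are in mm, angles in rad, forces in N, time in s.
With the tool pointing down it reaches from about 425 to 925 mm from the base axis. Payload 12.5 kg.
Tool frame: the origin (TCP) lies on the centre line of the jaws, within the pads' length; the fingertips stand env.tip_extent ahead of it and the grasp point (between the pads) is the TCP (env.tip_extent is the distance from the TCP to the fingertips, in mm); z points along the fingers, y is the line along which they close (so a half turn about z gives the same grasp; the last joint's range is limited). The gripper opens to 85 mm and grips with 20 to 120 N. Pads are 22 mm wide; open, the fingers measure 114 mm over their backs; the gripper's body (76 mm by 85 mm) begins 54 mm behind the grasp point. The pads swing forward as they close: fully open they stand 13 mm farther back than shut.
Start: joints at [-1.331, 0.491, 1.559, -0, 1.092, -0.106], TCP at [211.866, -588.01, 250.327] pointing down, gripper open.
Joint ranges: [-3.1, 3.1], [-0.84, 2.19], [0.05, 2.79], [-1.13, 4.28], [0.06, 2.93], [-2.69, 2.69]. Speed limits (rad/s): [2.22, 2.22, 2.79, 3.14, 3.14, 3.14].

INTERFACE

Orientations are given as a 3x3 rotation matrix whose columns are the frame's x, y, z axes.
In Python, from cell import sensors, viewer, job, env gives the robot as it stands.
- The arm moves only by the tool carry_out, never from a script. Its argument "motion" is a list of rows, each a list of 7 numbers: the turn, a rotation vector about the tool's x, y, z in degrees, then the shift along the tool's x, y, z in mm, then the finger opening in mm, from 0 to 85.4. In form: [[wx, wy, wz, tx, ty, tz, gripper], ...]. A call has 1 to 20 rows; each row shifts and turns the commanded pose from where the row before left it, along the tool's axes as they then stand; what a row does not reach is not made up. A row lasts 1/8 s, in which the tool goes at most 62.5 mm and 10.7 degrees, less where a joint would pass 70% of its speed; a pose out of reach is approached as far as the arm can. A call is refused whole if a number of a shift passes 62.5 or a number of a turn 10.7, either way. A call with a gripper value outside its range is refused whole. The fingers move at their own pace and stop on an object; "grip_force" is the grip in N (left out, the last holds). Time passes only in rows, so rows that do not move let the fingers close. It gives the time, the measured TCP pose, the force, the opening and the grip force at its end, in the units of the state.
- sensors.sense(): the state, without advancing time (a new reading comes with each control period).
- viewer.camera(name): name is "scene" or "top" or "wrist"; returns the picture (384x512x3 uint8, red, green, blue); there is no depth.
- viewer.camera_params(name): a dict with "fx", "fy", "cx", "cy" (pixels), "rvec" (rotation vector, rad) and "tvec" (3), from world to camera coordinates, as OpenCV has them. Camera axes: x right, y down, z forward; pixel columns grow to the right and rows downward; lengths in mm; the calibration is good to about 2 mm. A picture is of the moment at which its call begins: read the wrist's pose just before it. camera_params takes no time and is no camera call; for the wrist camera it gives the pose at the moment of the call.
- job.job_done(): hands the job in; it is judged then, once.
The state is a dict: "t": time; "q": joint angles; "joint_vel": joint speeds; "joint_efforts": joint torques, N m; "tcp_pos": TCP position; "tool_rot": TCP orientation; "wrist_force": force on the tool from outside, world axes, zero at the start; "wrist_torque": the same for the moment, N m; "width": opening from 0.0 (shut) to 1.0 (fully open); "grip_force": force on a finger pad.
Only numpy, scipy, OpenCV 4.12 (cv2) and the standard library are available. Lean on these libraries where they do the work, as an engineer would, in place of code of your own. Each camera call takes 0.05 s, during which the arm holds its last target. There are 200 camera calls.

## Working session

There is one attempt and no reset: what is moved stays moved. The work goes in short steps, Python scripts to look and compute and a tool call to move; the robot and the scene stay as the last step left them, time stands still between calls to the robot, and variables do not carry over. Pictures are saved under pics/ and viewed, at most 10 in all, crops included, and the job is handed in when it is done.

Besides the shell and the picture viewer there is one more tool, called as a command line: name --pt "numbers of a row" for each row, then --argument value for the rest. carry_out: Moves the arm, as the interface text tells. Its arguments: {"type":"object","properties":{"motion":{"type":"array","items":{"type":"array","items":{"type":"number"}}},"grip_force":{"type":"number"}},"required":["motion"]}

```bash
ls; mkdir -p pics; cat > h.py <<'E'
import numpy as np, cv2
from cell import sensors, viewer, job, env
def P(n):
    p=viewer.camera_params(n);R=cv2.Rodrigues(np.array(p['rvec'],float))[0];t=np.array(p['tvec'],float).ravel()
    return p,R,t
def ray(n,u,v,z,pp=None):
    p,R,t=pp or P(n)
    d=R.T@np.array([(u-p['cx'])/p['fx'],(v-p['cy'])/p['fy'],1]);c=-R.T@t
    return c+d*(z-c[2])/d[2]
def save(n,f,crop=None,s=1):
    im=viewer.camera(n)[:,:,::-1]
    if crop: a,b,c,d=crop; im=im[b:d,a:c]
    cv2.imwrite('pics/'+f,cv2.resize(im,None,fx=s,fy=s,interpolation=cv2.INTER_CUBIC))
E
python3 - <<'E'
from h import *
s=sensors.sense();print(s,env.tip_extent)
save('top','top0.png',s=1.5);save('scene','sc0.png',s=1.5)
for n in('top','scene','wrist'):
    p,R,t=P(n);print(n,p['fx'],-R.T@t,R[2])
E
```

```text
pics
{'t': 0.0, 'q': array([-1.33059792e+00,  4.91558793e-01,  1.55950141e+00,  2.04680628e-05,
        1.09171176e+00, -1.05595903e-01]), 'joint_vel': array([ 0.00079581,  0.0020513 , -0.00118228, -0.00182354, -0.00101578,
        0.00042211]), 'joint_efforts': array([ 1.64616093e-03, -6.18438220e+01, -2.61594683e+01,  1.85201678e-06,
        4.13117814e-03,  2.47451663e-05]), 'tcp_pos': array([ 211.81267934, -587.76862358,  249.71031699]), 'tool_rot': array([[ 9.40809744e-01,  3.38935032e-01, -2.62909979e-04],
       [ 3.38935104e-01, -9.40809053e-01,  1.14977350e-03],
       [ 1.42350429e-04, -1.17082753e-03, -9.99999304e-01]]), 'wrist_force': array([ 0.14974069, -0.55464668,  0.32605363]), 'wrist_torque': array([-0.04702562,  0.01882225, -0.03279369]), 'grip_force': 0.0, 'width': 0.9984792100032601} 19.0
top 437.4082054508405 [ 475.62840845    6.04970044 1445.11815073] [ 0.09863074  0.0043517  -0.99511459]
scene 466.77170663384527 [1212.52950344 -238.69838271 1226.72906841] [-0.46497598  0.19008391 -0.8646765 ]
wrist 270.6019788727354 [ 289.73617969 -560.09401081  373.2381923 ] [-0.30201557 -0.10743087 -0.94723028]
```

View pics/top0.png

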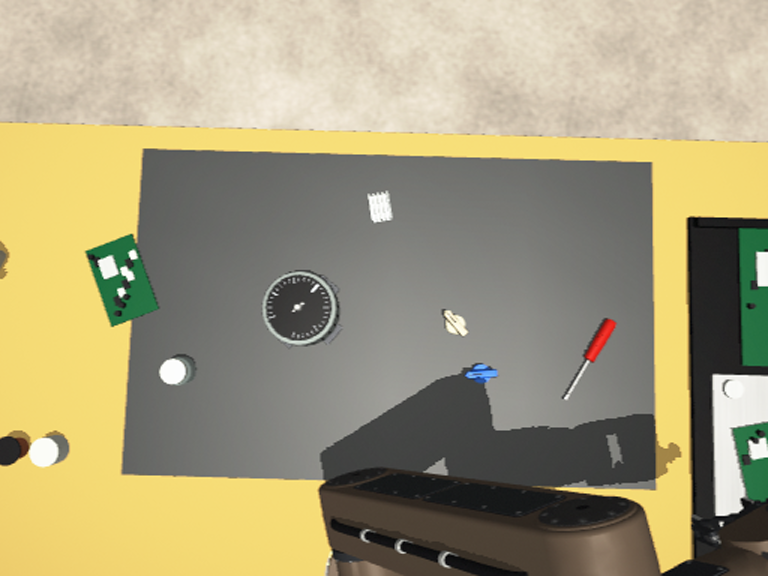

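View pics/sc0.png

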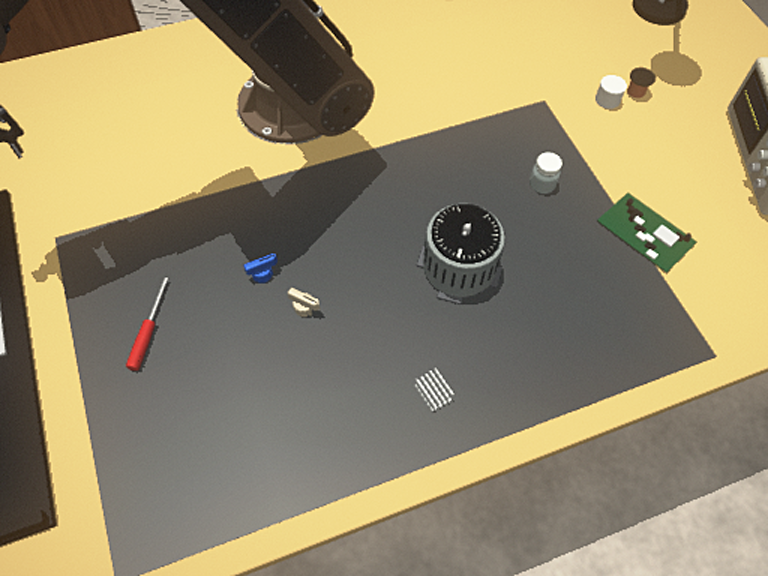

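The top view shows the cream knob at about (454,322) and the dial at about (300,307), in the 1.5x picture. The mark is to the upper right at (316,288). I'll enlarge both.

```bash
python3 - <<'E'
from h import *
im=viewer.camera('top')[:,:,::-1]
a=im[175:235,170:230];b=im[190:240,280:330]
a=cv2.resize(a,(390,390),interpolation=cv2.INTER_CUBIC);b=cv2.resize(b,(390,390),interpolation=cv2.INTER_CUBIC)
cv2.imwrite('pics/c1.png',np.hstack([a,b]))
E
```

```text
(no output)
```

View pics/c1.png

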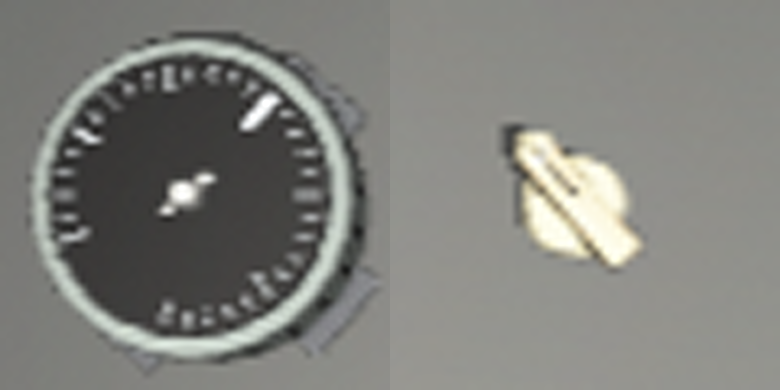

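```bash
python3 - <<'E'
from h import *
L=lambda x,y,z:ray('top',170+x/6.5,175+y/6.5,z)
K=lambda x,y,z:ray('top',280+(x-390)/7.8,190+y/7.8,z)
sp=L(184,194,150);print('sp',sp,'ring',L(192,197,130))
mk=L(260,112,130);d=mk-sp;print('mark',mk,np.degrees(np.arctan2(d[1],d[0])),np.hypot(*d[:2]))
k1=L(210,179,140);k2=L(163,211,140)
d=k1-k2;print('keys',k1,k2,np.degrees(np.arctan2(d[1],d[0])))
tip=K(533,135,50);tail=K(625,254,50);d=tip-tail;print('knob',tip,tail,tail+d*30/67,K(576,190,50),K(577,203,26),np.degrees(np.arctan2(d[1],d[0])),np.hypot(*d[:2]))
p,R,t=P('wrist');s=sensors.sense();T=s['tool_rot'];print('cam in tool',T.T@(-R.T@t-s['tcp_pos']),T.T@R[2])
E
```

```text
sp [559.44439894 187.3522461  150.        ] ring [559.44633987 186.38834841 130.        ]
mark [599.84830249 156.37281116 130.        ] -37.478956065803196 50.91366036880872
keys [567.32462954 177.06705782 140.        ] [552.00758797 198.08889852 140.        ] -53.921978263525276
knob [ 566.62995119 -118.32930083   50.        ] [ 519.03301425 -156.71046957   50.        ] [ 540.34507557 -139.52487162   50.        ] [ 544.59537559 -136.29743647   50.        ] [ 540.39212632 -139.25133571   26.        ] 38.88197422226647 61.14394916640249
cam in tool [  82.7022001     0.180809   -123.41960243] [-3.20633282e-01 -4.50618622e-04  9.47203302e-01]
```

carry_out --pt "0 0 0 46.3 -31.1 5 60" --pt "0 0 0 46.3 -31.1 5 60" --pt "0 0 0 46.3 -31.1 5 60" --pt "0 0 0 46.3 -31.1 5 60" --pt "0 0 0 46.3 -31.1 5 60" --pt "0 0 0 46.3 -31.1 5 60" --pt "0 0 0 46.3 -31.1 5 60" --pt "0 0 0 46.3 -31.1 5 60" --pt "0 0 0 46.3 -31.1 5 60" --pt "0 0 0 46.3 -31.1 5 60" --pt "0 0 0 0 0 0 60"

```text
t: 1.52
tcp_pos: [543.3, -135.6, 199.6]
tool_rot: [[0.939, 0.343, -0.001], [0.343, -0.939, 0.0], [-0.0, -0.001, -1.0]]
wrist_force: [-0.5, -0.1, 0.4]
width: 0.704
grip_force: 0.0
```

carry_out --pt "0 0 -10.5 0 0 0 60" --pt "0 0 -10.5 0 0 0 60" --pt "0 0 -10.5 0 0 0 60" --pt "0 0 -10.5 0 0 0 60" --pt "0 0 -10.5 0 0 0 60" --pt "0 0 -10.5 0 0 0 60" --pt "0 0 -10.5 0 0 0 60" --pt "0 0 -10.5 0 0 0 60" --pt "0 0 -10.5 0 0 0 60" --pt "0 0 -10.5 0 0 0 60" --pt "0 0 -10.5 0 0 0 60" --pt "0 0 -10.5 0 0 0 60" --pt "0 0 -10.5 0 0 0 60" --pt "0 0 -10.5 0 0 0 60" --pt "0 0 -10.5 0 0 0 60" --pt "0 0 -10.5 0 0 0 60" --pt "0 0 -10.5 0 0 0 60" --pt "0 0 -10.5 0 0 0 60" --pt "0 0 -10.2 0 0 0 60" --pt "0 0 0 0 0 0 60"

```text
t: 4.03
tcp_pos: [541.6, -139.2, 200.3]
tool_rot: [[-0.778, -0.628, -0.0], [-0.628, 0.778, -0.0], [0.0, 0.0, -1.0]]
wrist_force: [0.4, 0.2, -0.9]
width: 0.704
grip_force: 0.0
```

```bash
python3 - <<'E'
from h import *
s=sensors.sense();print(s['t'],s['q'],s['tcp_pos'],s['tool_rot'],s['width'],s['wrist_force'])
np.save('pk.npy',np.array(P('wrist'),dtype=object),allow_pickle=True)
save('wrist','w1.png',s=1.5)
E
```

```text
4.025 [-3.69583923e-01  4.55580899e-01  1.77898345e+00 -2.02178863e-04
  9.07194209e-01 -2.61912820e+00] [ 541.61949682 -139.18344962  200.28817537] [[-7.78281169e-01 -6.27915900e-01 -2.12223799e-04]
 [-6.27915897e-01  7.78281195e-01 -8.85931194e-05]
 [ 2.20798820e-04  6.43083407e-05 -9.99999974e-01]] 0.7037861793935811 [ 0.35782907  0.19617888 -0.9209028 ]
```

View pics/w1.png

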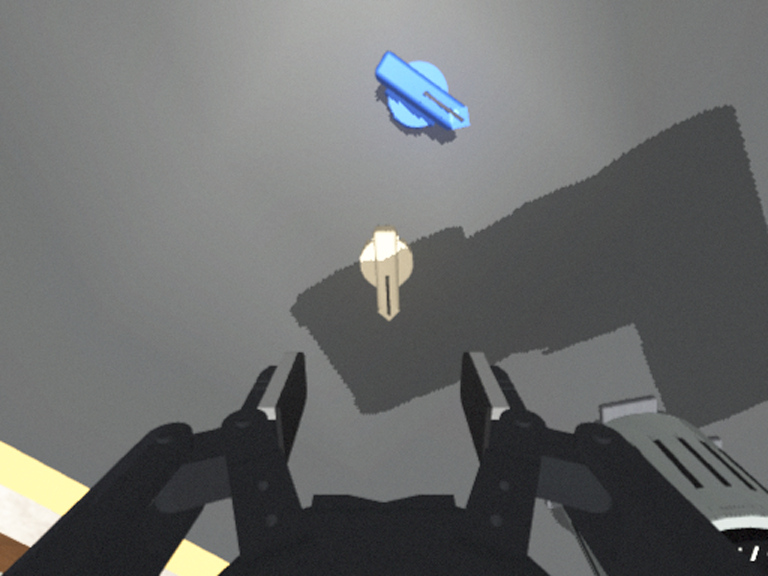

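The wrist view shows the knob nearly aligned: tail at (386,231), point at (388.5,319) and flange centre at about (386,263).

```bash
python3 - <<'E'
from h import *
s=sensors.sense();T=s['tool_rot']
W=lambda x,y,z:ray('wrist',x/1.5,y/1.5,z)
tip=W(388.5,319,50);tail=W(386,231,50);d=tip-tail;a=np.arctan2(d[1],d[0]);c=tail+d*30/67
print(tip,tail,np.hypot(*d[:2]),np.degrees(a),c,W(386.5,263,26),W(388,279,50))
print('tool yaw',np.degrees(np.arctan2(T[1,0],T[0,0])))
for q in (c,W(386.5,263,26)): print(T.T@(q-s['tcp_pos']))
E
```

```text
[ 568.51169525 -112.43252571   50.        ] [ 518.8026481  -154.86627873   50.        ] 65.3575761758228 40.48547852404714 [ 541.06043041 -135.86609081   50.        ] [ 541.39261518 -135.93017919   26.        ] [ 544.730397   -132.13993824   50.        ]
tool yaw -141.25402103120206
[ -1.51615883   2.88807931 150.29112494]
[ -1.73954941   2.62904932 174.2910719 ]
```

carry_out --pt "0 0 -1.6 -1.6 2.7 0 60" --pt "0 0 0 0 0 35 60" --pt "0 0 0 0 0 35 60" --pt "0 0 0 0 0 35 50" --pt "0 0 0 0 0 30 45" --pt "0 0 0 0 0 17 40" --pt "0 0 0 0 0 0 40" --pt "0 0 0 0 0 0 30" --pt "0 0 0 0 0 0 22" --pt "0 0 0 0 0 0 10" --pt "0 0 0 0 0 0 10" --pt "0 0 0 0 0 0 10" --pt "0 0 0 0 0 0 10" --grip_force 40

```text
t: 5.7
tcp_pos: [542.0, -135.5, 49.4]
tool_rot: [[-0.759, -0.651, 0.002], [-0.651, 0.759, -0.001], [-0.001, -0.002, -1.0]]
wrist_force: [-0.2, -0.6, 5.3]
width: 0.174
grip_force: 39.2
```

carry_out --pt "0 0 0 0 0 -10 10" --pt "0 0 0 0 0 -25 10" --pt "0 0 0 0 0 -45 10" --pt "0 0 0 0 0 -45 10" --pt "0 0 0 0 0 -45 10" --pt "0 0 0 0 0 -45 10" --pt "0 0 0 0 0 -45 10" --pt "0 0 0 -27.9 29.2 0 10" --pt "0 0 0 -27.9 29.2 0 10" --pt "0 0 0 -27.9 29.2 0 10" --pt "0 0 0 -27.9 29.2 0 10" --pt "0 0 0 -27.9 29.2 0 10" --pt "0 0 0 -27.9 29.2 0 10" --pt "0 0 0 -27.9 29.2 0 10" --pt "0 0 0 -27.9 29.2 0 10"

```text
t: 7.58
tcp_pos: [558.5, 188.5, 309.1]
tool_rot: [[-0.759, -0.651, 0.001], [-0.651, 0.759, -0.0], [-0.0, -0.0, -1.0]]
wrist_force: [0.3, 0.2, -0.6]
width: 0.179
grip_force: 39.4
```

carry_out --pt "0 0 10.5 0 0 0 10" --pt "0 0 10.5 0 0 0 10" --pt "0 0 10.5 0 0 0 10" --pt "0 0 10.5 0 0 0 10" --pt "0 0 10.5 0 0 0 10" --pt "0 0 10.5 0 0 0 10" --pt "0 0 10.5 0 0 0 10" --pt "0 0 10.5 0 0 0 10" --pt "0 0 10.5 0 0 0 10" --pt "0 0 0 0 0 0 10" --pt "0 0 0 0 0 0 10"

```text
t: 8.95
tcp_pos: [558.8, 187.2, 308.6]
tool_rot: [[-0.593, 0.805, 0.0], [0.805, 0.593, -0.0], [-0.0, 0.0, -1.0]]
wrist_force: [0.3, -0.3, -1.0]
width: 0.174
grip_force: 39.3
```

```bash
python3 - <<'E'
from h import *
s=sensors.sense();print(s['t'],s['q'],s['tcp_pos'],s['tool_rot'],s['width'],s['wrist_force'])
save('wrist','w2.png',(106,64,406,289),s=2.6)
E
```

```text
8.95 [ 2.11283446e-01  3.86872962e-01  1.57173774e+00 -9.72934910e-05
  1.18274087e+00 -4.23041029e-01] [558.79381746 187.22966915 308.60608856] [[-5.92663155e-01  8.05450384e-01  2.54608405e-04]
 [ 8.05450403e-01  5.92663181e-01 -3.74980541e-05]
 [-1.81099849e-04  1.82850728e-04 -9.99999967e-01]] 0.17410320455246983 [ 0.31434594 -0.3370868  -0.97457658]
```

View pics/w2.png

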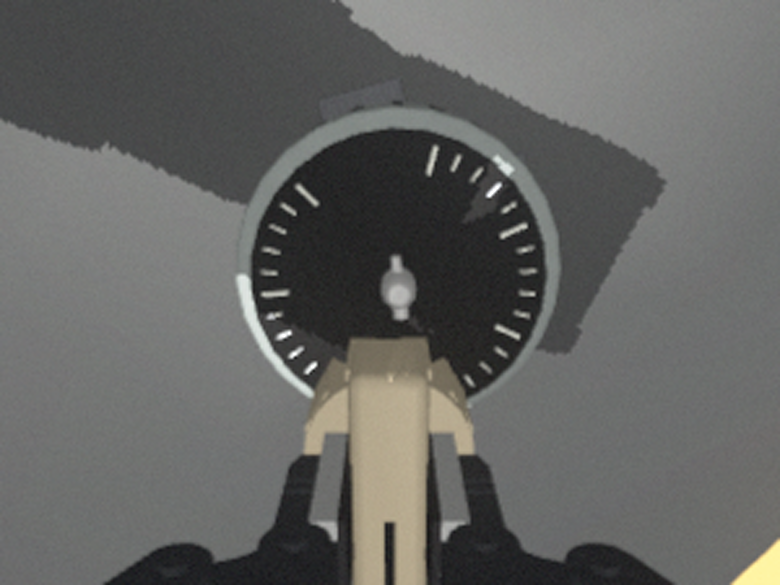

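The key line is clear. Narrow end is at (396,257), thick end at (401,318) and spindle tip at (399,295); the knob is already close to the right angle.

```bash
python3 - <<'E'
from h import *
s=sensors.sense();T=s['tool_rot']
W=lambda x,y,z:ray('wrist',106+x/2.6,64+y/2.6,z)
sp=W(399,295,150);n=W(396,257,138);k=W(401,318,137);d=k-n
print(sp,n,k,np.hypot(*d[:2]),np.degrees(np.arctan2(d[1],d[0])),(n+k)/2)
print('knob yaw',np.degrees(np.arctan2(-T[1,0],-T[0,0])))
print('in tool',T.T@(sp-s['tcp_pos']),T.T@((n+k)/2-s['tcp_pos']))
print('dial',W(399,261,128))
u=W(390,520,s['tcp_pos'][2]);print('line',T.T@(u-s['tcp_pos']))
E
```

```text
[562.49162665 190.23259369 150.        ] [553.62999401 200.33849721 138.        ] [571.92013942 179.34891623 137.        ] 27.84047286259139 -48.93137824739799 [562.77506672 189.84370672 137.5       ]
knob yaw -53.694520882683776
in tool [  0.27186135   4.73997065 158.50085994] [ -0.20785278   4.73734161 171.00091749]
dial [557.26373057 197.8544538  128.        ]
line [-1.37857127e+00  4.39563367e-01  1.93284768e-04]
```

carry_out --pt "0 0 -4.5 0 4.3 0 10" --pt "0 0 0 0 0 30 10" --pt "0 0 0 0 0 30 10" --pt "0 0 0 0 0 25 10" --pt "0 0 0 0 0 17 10" --pt "0 0 0 0 0 2 10" --pt "0 0 0 0 0 2 10" --pt "0 0 0 0 0 2 10" --pt "0 0 0 0 0 1 10" --pt "0 0 0 0 0 1 10" --pt "0 0 0 0 0 1 10" --pt "0 0 0 0 0 0 10"

```text
t: 10.5
tcp_pos: [562.4, 189.8, 197.2]
tool_rot: [[-0.651, 0.759, -0.0], [0.759, 0.651, -0.0], [-0.0, -0.0, -1.0]]
wrist_force: [-0.5, 0.6, -0.8]
width: 0.176
grip_force: 39.3
```

```bash
cat > st.py <<'E'
from h import *
s=sensors.sense();T=s['tool_rot'];print(s['t'],s['tcp_pos'].round(2),'knobyaw',np.degrees(np.arctan2(-T[1,0],-T[0,0])).round(2),'tilt',T[:2,2].round(4),'F tool',(T.T@s['wrist_force']).round(2),'M tool',(T.T@s['wrist_torque']).round(2),s['width'])
E
python3 st.py; python3 -c "
from h import *
save('scene','s3.png',(260,100,360,175),s=7)"
```

```text
10.5 [562.42 189.77 197.19] knobyaw -49.39 tilt [-0.0001 -0.0001] F tool [ 0.77 -0.03  0.82] M tool [-0.01  0.02  0.02] 0.17576171402642946
```

View pics/s3.png

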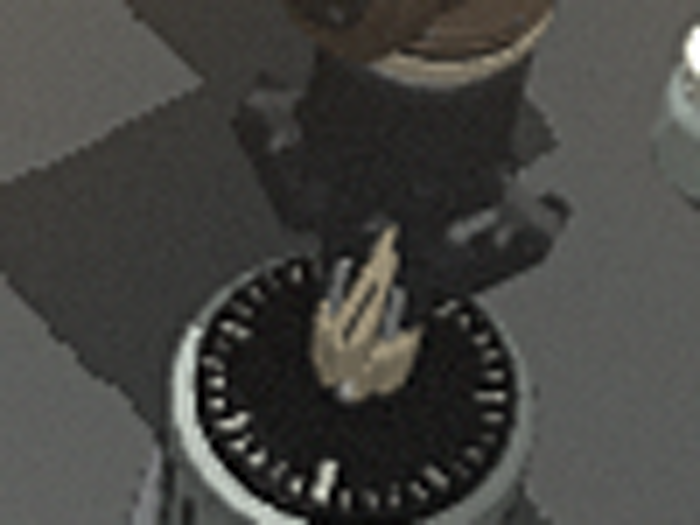

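The knob has gone over the spindle tip with no contact. I can see the thick key just under the wide slot at about (346,390), so I'll continue down gently.

carry_out --pt "0 0 0 0 0 1.5 10" --pt "0 0 0 0 0 1.5 10" --pt "0 0 0 0 0 1.5 10" --pt "0 0 0 0 0 1.5 10" --pt "0 0 0 0 0 1 10" --pt "0 0 0 0 0 1 10" --pt "0 0 0 0 0 1 10" --pt "0 0 0 0 0 0 10"

```text
t: 11.55
tcp_pos: [562.5, 189.8, 188.2]
tool_rot: [[-0.651, 0.759, -0.0], [0.759, 0.651, -0.0], [-0.0, -0.0, -1.0]]
wrist_force: [0.6, -0.8, -0.8]
width: 0.172
grip_force: 39.3
```

```bash
python3 st.py
```

```text
11.55 [562.45 189.77 188.22] knobyaw -49.39 tilt [-0.     -0.0001] F tool [-1.04 -0.06  0.82] M tool [-0.01 -0.02  0.04] 0.17237925549544383
```

carry_out --pt "0 0 0 0 0 1 10" --pt "0 0 0 0 0 1 10" --pt "0 0 0 0 0 1 10" --pt "0 0 0 0 0 0 10"

```text
t: 12.05
tcp_pos: [562.4, 189.7, 185.2]
tool_rot: [[-0.651, 0.759, -0.0], [0.759, 0.651, -0.0], [-0.0, -0.0, -1.0]]
wrist_force: [-0.0, 0.3, -0.9]
width: 0.179
grip_force: 39.3
```

```bash
python3 st.py
```

```text
12.05 [562.42 189.74 185.16] knobyaw -49.39 tilt [-0.0001 -0.0002] F tool [0.29 0.2  0.95] M tool [0.01 0.01 0.01] 0.1794672317230544
```

The TCP is now below key-top contact height and there is still no force, so slots and keys have met. I'll continue to the dial.

carry_out --pt "0 0 0 0 0 1 10" --pt "0 0 0 0 0 1 10" --pt "0 0 0 0 0 1 10" --pt "0 0 0 0 0 1 10" --pt "0 0 0 0 0 1 10" --pt "0 0 0 0 0 1 10" --pt "0 0 0 0 0 0 10"

```text
t: 12.92
tcp_pos: [562.5, 189.8, 179.4]
tool_rot: [[-0.651, 0.759, 0.0], [0.759, 0.651, -0.0], [-0.0, 0.0, -1.0]]
wrist_force: [-1.0, -1.4, 1.5]
width: 0.175
grip_force: 39.5
```

```bash
python3 st.py
```

```text
12.925 [562.45 189.77 179.37] knobyaw -49.39 tilt [ 0.0002 -0.0001] F tool [-0.42 -1.69 -1.55] M tool [0.09 0.03 0.03] 0.1748767942723005
```

carry_out --pt "0 0 0 0 0 0.8 10" --pt "0 0 0 0 0 0.7 10" --pt "0 0 0 0 0 0 10"

```text
t: 13.3
tcp_pos: [562.5, 189.8, 179.3]
tool_rot: [[-0.651, 0.759, 0.001], [0.759, 0.651, 0.0], [-0.001, 0.001, -1.0]]
wrist_force: [-6.0, -1.4, 14.4]
width: 0.176
grip_force: 41.4
```

```bash
python3 st.py
```

```text
13.3 [562.46 189.79 179.31] knobyaw -49.38 tilt [0.0013 0.0001] F tool [  2.85  -5.49 -14.43] M tool [ 0.91  0.42 -0.02] 0.17575775079315192
```

It stopped firmly at 179.3, which is home height. I'll release, back off and check.

carry_out --pt "0 0 0 0 0 -1 10" --pt "0 0 0 0 0 0 22" --pt "0 0 0 0 0 0 32" --pt "0 0 0 0 0 0 45" --pt "0 0 0 0 0 0 45" --pt "0 0 0 0 0 -8 45" --pt "0 0 0 0 0 -20 45" --pt "0 0 0 0 0 -40 45" --pt "0 0 0 0 0 -50 45" --pt "0 0 0 0 0 -30 45" --pt "0 0 0 0 0 0 45"

```text
t: 14.68
tcp_pos: [562.9, 189.9, 329.7]
tool_rot: [[-0.651, 0.759, 0.005], [0.759, 0.651, 0.001], [-0.002, 0.004, -1.0]]
wrist_force: [-0.3, 0.5, -0.8]
width: 0.527
grip_force: 0.0
```

```bash
python3 st.py; python3 - <<'E'
from h import *
a=viewer.camera('scene')[100:190,250:370,::-1];b=viewer.camera('wrist')[100:250,156:356,::-1]
cv2.imwrite('pics/f.png',np.hstack([cv2.resize(x,(400,300),interpolation=cv2.INTER_CUBIC) for x in (a,b)]))
E
```

```text
14.675 [562.86 189.91 329.69] knobyaw -49.39 tilt [0.0048 0.001 ] F tool [0.56 0.14 0.75] M tool [ 0.03 -0.02 -0.02] 0.5267723118043083
```

View pics/f.png

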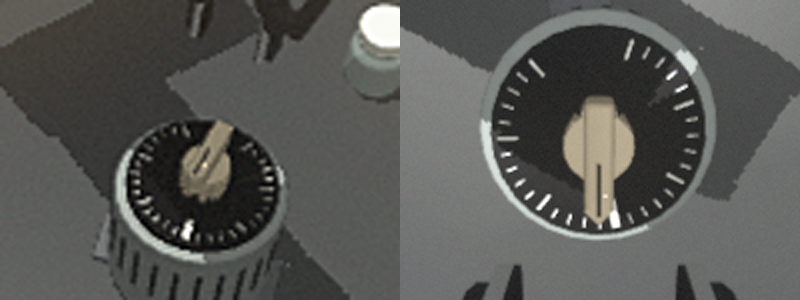

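Both views show the knob upright, centred and low on the dial, with the jaws clear of it. I'm handing in.

```bash
python3 -c "
from cell import job
print(job.job_done())"
```

```text
the job is handed in; nothing more can be done
None
```

The knob is on the spindle, dropped over the keys and seated on the dial, then released; I handed the job in at about 15 s of the 61 s allowed, with no verdict returned. It landed at the expected home height with about 14 N at the wrist, and the last pictures show it upright and centred with the gripper clear.

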